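# Advance the worm-driven rotary stage one division, then open the lamp shutter one stop

### The arm

A 6-joint arm with a two-finger parallel gripper is mounted at the origin on the work surface. World frame = base frame: x ahead of the robot, y to its left, z up, the work surface at z = 0. Lengths are in m, angles in degrees, forces in N, time in s.
With the tool pointing down it reaches from about 0.35 to 0.875 m from the base axis. Payload 4.2 kg.
Tool frame: the origin (TCP) lies midway between the tips of the shut fingers; the grasp point (between the pads) lies 19 mm behind it; x points along the fingers, y is the direction in which the jaws open and shut, and the axes are right-handed (so a half turn about x gives the same grasp; the last joint's range is limited). The gripper opens to 87 mm and grips with 3 to 60 N. Pads are 19 mm wide; open, the fingers measure 117 mm over their backs; the gripper's body (75 mm by 190 mm) begins 51 mm behind the grasp point.
Start: joints at [80.592, 22.042, 0.453, 0, -68.411, -14.817], TCP at [0.256, 0.57, 0.223] pointing down, gripper open.
Joint ranges: [-179.83, 179.83], [-69.29, 118.12], [-61.27, 80.66], [-181.25, 117.63], [-171.15, -9.14], [-177.46, 177.46]. Speed limits (degrees/s): [159.86, 159.86, 180, 180, 180, 180].

### API

Orientations are given as a 3x3 rotation matrix whose columns are the frame's x, y, z axes.
In Python, from station import r gives the robot as it stands.
- The arm moves only by the tool play_rows, never from a script. Its argument "plan" is a list that holds one entry, the list of rows, each a list of 6 numbers: the shift along the tool's x, y, z in cm, then the turn, a rotation vector about the tool's x, y, z in units of 10 degrees (1.0 is 10 degrees). A call has 1 to 5 rows; each row is the pose to reach, as a shift and turn from the pose commanded when the call began, along the tool's axes at that moment; what a row does not reach only later rows make up. A row lasts 1/8 s, in which the tool goes at most 62.5 mm and 10.7 degrees, less where a joint would pass 70% of its speed; a pose out of reach is approached as far as the arm can. A call with a gripper value outside its range is refused whole. "hand" is the opening, from 0 (shut) to 1 (fully open), set as the call begins (left out, the last holds). The fingers move at their own pace and stop on an object; the grip force is fixed at half the most. Time passes only in rows, so rows that repeat a pose let the fingers close. It gives the time, the measured TCP pose, the force and the opening at its end, in the units of the state.
- r.sense(): the state, without advancing time (a new reading comes with each control period).
- r.capture(name): name is "scene" or "top" or "wrist"; returns (picture, depth): 384x512x3 uint8, blue, green, red; 384x512 float32, m along the optical axis (not along the pixel's ray), 0 where there is no reading.
- r.get_calibration(name): a dict with "vfov" (degrees; the focal length in pixels is half the picture's height over the tangent of half this angle, whatever the lens; pixels are square), "cx", "cy" (the principal point, pixels), "distortion" ([k1, k2, p1, p2, k3] as OpenCV has them; the pictures are not rectified), "rvec" (rotation vector, rad) and "tvec" (3), from world to camera coordinates, as OpenCV has them. Camera axes: x right, y down, z forward; pixel columns grow to the right and rows downward; lengths in m; the calibration is good to about 2 mm. A picture is of the moment at which its call begins: read the wrist's pose just before it. get_calibration takes no time and is no camera call; for the wrist camera it gives the pose at the moment of the call.
- r.finish_job(): hands the job in, once; it reports no verdict.
The state is a dict: "time_s": time; "joints": joint angles; "joint_velocities": joint speeds; "effort": joint torques, N m; "tcp_pos": TCP position; "ee_rot": TCP orientation; "wrist_force": force on the tool from outside, world axes, zero at the start; "moment": the same for the moment, N m; "gripper_width": opening from 0.0 (shut) to 1.0 (fully open).
Only numpy, scipy, OpenCV 4.12 (cv2) and the standard library are available. Lean on these libraries where they do the work, as an engineer would, in place of code of your own. Each camera call takes 0.05 s, during which the arm holds its last target.

### The job

Wind the crank on the worm drive until the long mark on the dial lines up with the fixed pointer, keeping the lamp shutter closed meanwhile. Then slide the shutter by its tab to its next click stop (the middle one, not the last), let go, and leave the bottle, the capacitor and the heat sink standing where they are.

Things in the scene. Friction and masses are not known exactly. Their poses are not given: they have to be found in the camera images.
- crank (a joint): Crank angle, rad, over many turns; grows CLOCKWISE seen from above. Level steel disc, 96 mm across, top face 87 mm above the table, on a grey gearbox 80 x 92 mm. Starts at -6 to +5; one turn moves the dial 6 degrees, so the long mark meets the pointer at crank = 18.85 (2.2 to 4 turns on). Needs 0.05 N m (1.5 N at the pin), stays where left; the dial cannot be turned by hand.
- dial (a joint): Dial angle, rad, = crank/60; grows ANTICLOCKWISE seen from above. Aluminium dial 150 mm across, top face 52 mm above the table, short dark marks every 18 degrees and one long mark (34 mm). Long mark at the pointer: 0.3142; starts 13 to 24 degrees short. An upright green sensor board, 32 mm wide, stands on its centre, top 94 mm above the table.
- shutter (a joint): Shutter slide travel in m: 0 closed (start), 0.030 middle stop, 0.060 last stop. A spring detent pulls it into the nearest stop; passing between stops takes about 3 N, half-way being at 15 mm and 45 mm; it then clicks on by itself.
- crank_pin (a point): Centre of the crank's upright black spinning pin, 12 mm diameter, 33 mm tall (foot 1 mm above the disc, top 121 mm above the table; this point at 104.5 mm), 36 mm from the crank axis. Its x axis points radially outwards. The disc is flat around it except a hub 18 mm across, 2 mm high.
- crank_axis (a point): Point on the crank's axis at the disc's top face, 87 mm above the table; it is fixed to the rotary stage: its x and y axes are those of the stage. In this frame the dial's axis lies at (+20, -135) mm.
- long_mark (a point): Point on the dial's top face on its long mark, 66 mm from the dial's axis (the mark runs from 39 to 73 mm).
- pointer_tip (a point): Tip of the fixed black pointer blade over the dial's edge, 66 mm from the dial's axis on the far (+x) side of the stage, at the dial's top face.
- shutter_tab (a point): Centre of the shutter's upright black tab, 10 mm along the slide, 14 mm across it, 34 mm tall (from 93 to 127 mm above the table; this point is at 110 mm). The slide opens along this point's +x axis (level; roughly away from the robot); moves with the shutter.
- lamp_top (a point): Fixed point on top of the grey lamp house (110 mm along the slide, 50 mm across, top 92 mm above the table), right under the tab's middle stop; the closed tab is 30 mm to its -x side. Axes as shutter_tab. House on the -y side of the slide, a 36 mm wide lens tube (top 84 mm) on the +y side. Guide rails reach 96 mm either side.
- bottle_mid (a point): Half-way up (92 mm) a white plastic bottle, 58 mm diameter, 185 mm tall, loose. It may stand as near as 120 mm from the crank's axis (on the robot's side or at the left end of the stage) or on the robot's side of the lamp house; capacitor and heat sink take the other two of these places. Bystander.
- capacitor_mid (a point): Half-way up (39 mm) a dark can capacitor standing on end, 48 mm diameter, 84 mm tall with its terminals, loose. Bystander.
- heatsink_mid (a point): Half-way up (17 mm) a finned aluminium heat sink, 52 x 52 x 34 mm, loose. Bystander.
Mind the look-alikes: they are no part of the job. Several things look just like the part that bears shutter: the one meant starts farthest from the robot's base.

How it is judged:
By the outcome, as a careful person would: the job done as asked, in the order asked, and still so for the second after the job is handed in, with the robot touching nothing.
It also fails if it takes over 67 s, if anything falls off the work surface, if the arm or the gripper's body presses on something with over 40 N, if the wrist force passes 120 N, or if a joint passes its speed limit or range.

## Working session

There is one attempt and no reset: what is moved stays moved. The work goes in short steps, Python scripts to look and compute and a tool call to move; the robot and the scene stay as the last step left them, time stands still between calls to the robot, and variables do not carry over. Pictures are saved under pics/ and viewed, and the job is handed in when it is done.

Besides the shell and the picture viewer there is one more tool, called as name(argument=value, ...) on one line, values as JSON. play_rows: Moves the arm, as the interface text tells. Its arguments: {"type":"object","properties":{"plan":{"type":"array","items":{"type":"array","items":{"type":"array","items":{"type":"number"}}}},"hand":{"type":"number"}},"required":["plan"]}

```bash
ls; mkdir -p pics; python3 - <<'E'
from station import r
import cv2,json,numpy as np
s=r.sense();print(s)
for n in("scene","top"):
    c=r.get_calibration(n);print(n,c)
    p,d=r.capture(n);cv2.imwrite(f"pics/{n}0.png",p);np.save(f"pics/{n}0.npy",d)
E
```

```text
pics
{'time_s': 0.0, 'joints': array([ 8.05902141e+01,  2.20895999e+01,  3.78798238e-01, -2.86887525e-02,
       -6.84092436e+01, -1.48173988e+01]), 'joint_velocities': array([ 0.11458232, -0.02888429,  0.02891394, -0.07049147, -0.0372527 ,
        0.02763926]), 'effort': array([ 1.48646581e-03, -3.90660453e+01,  1.87407857e+01,  4.21964541e+00,
        1.10766580e-02, -1.78161595e-04]), 'tcp_pos': array([0.25620097, 0.56941558, 0.2214659 ]), 'ee_rot': array([[-8.01860332e-04, -4.10523354e-01, -9.11849732e-01],
       [-1.99082975e-03, -9.11847562e-01,  4.10524128e-01],
       [-9.99997697e-01,  2.14452059e-03, -8.61077166e-05]]), 'wrist_force': array([-0.39425294, -0.08278195, -0.32470692]), 'moment': array([-0.01740281,  0.02599467,  0.00665602]), 'gripper_width': 1.0006083331484201}
scene {'vfov': 48.197027448014964, 'cx': 250.81569047728803, 'cy': 190.35622421159744, 'distortion': array([-0.03165253,  0.        ,  0.        ,  0.        ,  0.        ]), 'rvec': array([ 1.12832767,  2.5008034 , -0.83990449]), 'tvec': array([ 0.35772043, -0.24053956,  1.39140296])}
top {'vfov': 49.043870966860936, 'cx': 248.50214027725505, 'cy': 187.91197517541477, 'distortion': array([-0.05426139,  0.        ,  0.        ,  0.        ,  0.        ]), 'rvec': array([ 2.1394611 , -2.10819015,  0.18219218]), 'tvec': array([-0.00895896,  0.51597832,  1.24142381])}
```

View pics/scene0.png

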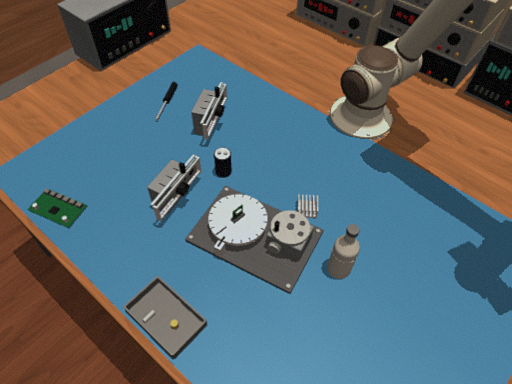

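View pics/top0.png

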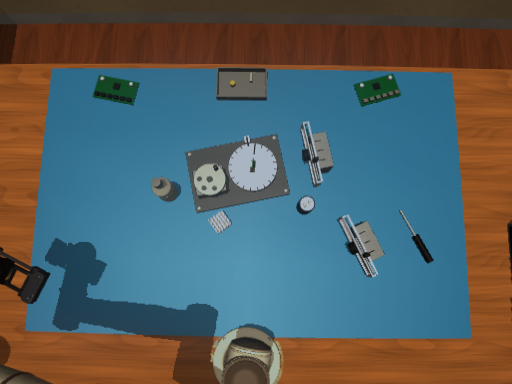

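```bash
cat > h.py <<'E'
import numpy as np,cv2
def cal(c):
    f=192/np.tan(np.radians(c["vfov"]/2));K=np.array([[f,0,c["cx"]],[0,f,c["cy"]],[0,0,1]])
    R=cv2.Rodrigues(np.array(c["rvec"]))[0];return K,np.array(c["distortion"]),R,np.array(c["tvec"])
def pix2z(c,uv,z):
    K,D,R,t=cal(c);n=cv2.undistortPoints(np.array([[uv]],float),K,D)[0,0]
    d=R.T@np.array([n[0],n[1],1]);o=-R.T@t
    return o+d*(z-o[2])/d[2]
def proj(c,X):
    K,D,R,t=cal(c);return cv2.projectPoints(np.array(X,float).reshape(-1,1,3),cv2.Rodrigues(R)[0],t,K,D)[0][:,0]
E
python3 - <<'E'
import cv2
p=cv2.imread("pics/top0.png");cv2.imwrite("pics/t1.png",cv2.resize(p[120:220,180:345],None,fx=4.8,fy=4.8,interpolation=cv2.INTER_CUBIC))
p=cv2.imread("pics/scene0.png");cv2.imwrite("pics/s1.png",cv2.resize(p[140:290,140:340],None,fx=4,fy=4,interpolation=cv2.INTER_CUBIC))
E
```

```text
(no output)
```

View pics/t1.png

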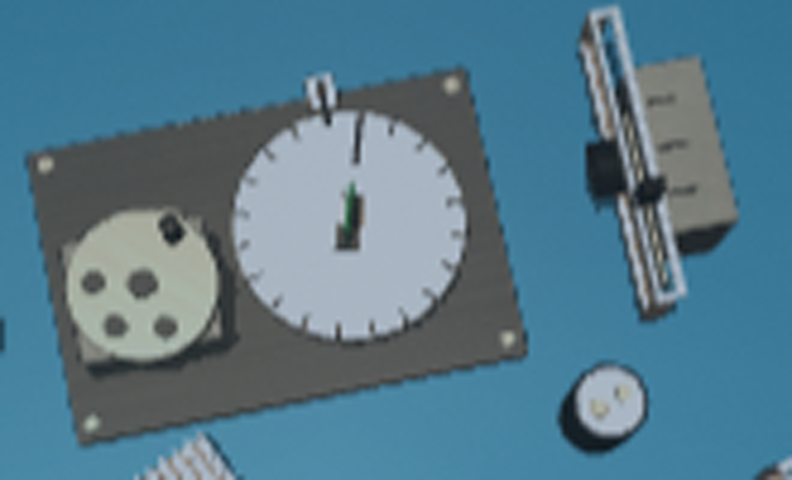

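View pics/s1.png

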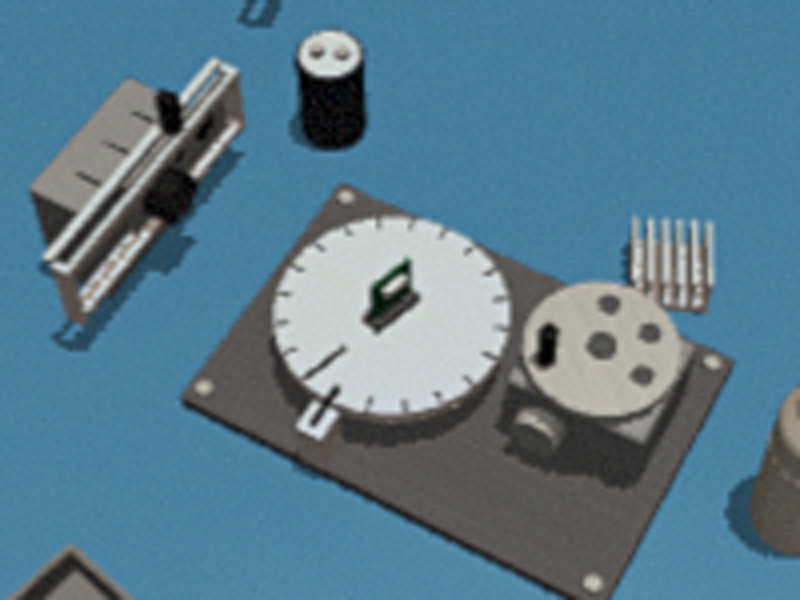

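```bash
cat > m.py <<'E'
from station import r
from h import *
import numpy as np
T=r.get_calibration("top");S=r.get_calibration("scene")
t=lambda u,v,z:np.round(pix2z(T,(180+(u+.5)/4.8-.5,120+(v+.5)/4.8-.5),z),4)
s=lambda u,v,z:np.round(pix2z(S,(140+(u+.5)/4-.5,140+(v+.5)/4-.5),z),4)
print("hub",t(143,284,.089),s(602,345,.089))
print("disc c",t(142,285,.087),s(604,349,.087))
print("pin top",t(171,224,.121),s(548,327,.121)," foot s",s(549,363,.088))
print("dial c",t(350,225,.052),s(392,314,.052))
print("pointer",t(328,123,.052),s(338,389,.052))
print("mark in/out",t(357,162,.052),t(360,116,.052),s(346,348,.052),s(306,377,.052))
print("tab top",t(648,187,.127),s(165,93,.127))
print("house labels",t(662,100,.092),t(673,146,.092),t(685,190,.092),s(143,117,.092),s(117,149,.092),s(88,179,.092))
print("cap",t(610,400,.084),"screws",[t(*q,.012)[:2] for q in((45,163),(452,84),(508,339),(92,424))])
print("bottle",pix2z(T,(160,182),.185))
E
python3 m.py
```

```text
hub [0.5343 0.1149 0.089 ] [0.5346 0.1175 0.089 ]
disc c [0.5341 0.1157 0.087 ] [0.5349 0.1195 0.087 ]
pin top [0.5652 0.0957 0.121 ] [0.5635 0.097  0.121 ]  foot s [0.5649 0.1013 0.088 ]
dial c [ 0.5822 -0.0127  0.052 ] [ 0.5838 -0.0086  0.052 ]
pointer [0.6497 0.0024 0.052 ] [0.6464 0.0037 0.052 ]
mark in/out [ 0.6239 -0.0167  0.052 ] [ 0.6547 -0.0182  0.052 ] [ 0.6215 -0.0129  0.052 ] [ 0.6533 -0.0169  0.052 ]
tab top [ 0.5907 -0.1927  0.127 ] [ 0.591  -0.1965  0.127 ]
house labels [ 0.6561 -0.2076  0.092 ] [ 0.6264 -0.214   0.092 ] [ 0.5981 -0.221   0.092 ] [ 0.5969 -0.2175  0.092 ] [ 0.6266 -0.21    0.092 ] [ 0.6557 -0.2054  0.092 ]
cap [ 0.4666 -0.1741  0.084 ] screws [array([0.6312, 0.191 ]), array([ 0.6894, -0.0797]), array([ 0.5165, -0.1171]), array([0.4566, 0.1532])]
bottle [0.50399269 0.24026748 0.185     ]
```

```bash
cat > pl.py <<'E'
# keeps the commanded pose; prints rows for target poses (world p, jaw yaw deg), tool down
import numpy as np,json,os
F="cmd.json"
def load():
    return json.load(open(F)) if os.path.exists(F) else {"p":[.256,.57,.223],"yaw":245.8}
def R(y):
    c,s=np.cos(np.radians(y)),np.sin(np.radians(y));return np.array([[0,c,s],[0,s,-c],[-1,0,0]])
def plan(ts,save=True):
    o=load();p0=np.array(o["p"]);A=R(o["yaw"]);rows=[]
    for p,y in ts:
        sh=np.round(A.T@(np.array(p)-p0)*100,2);tr=round((o["yaw"]-y)/10,2)
        rows.append([*map(float,sh),tr,0,0])
    print(json.dumps(rows))
    l=rows[-1]
    if save: json.dump({"p":list(p0+A@np.array(l[:3])/100),"yaw":o["yaw"]-l[3]*10},open(F,"w"))
def line(p1,y1,n,k=None):
    o=load();p0=np.array(o["p"]);k=k or n
    return [(p0+(np.array(p1)-p0)*i/n,o["yaw"]+(y1-o["yaw"])*i/n) for i in range(1,k+1)]
E
python3 -c "
from pl import *
plan(line([.565,.097,.26],192.2,11,5))
plan(line([.565,.097,.26],192.2,6,5))
plan(line([.565,.097,.24],192.2,3))"
```

```text
[[-0.34, 2.77, -4.32, 0.49, 0, 0], [-0.67, 5.54, -8.65, 0.97, 0, 0], [-1.01, 8.31, -12.97, 1.46, 0, 0], [-1.35, 11.08, -17.3, 1.95, 0, 0], [-1.68, 13.85, -21.62, 2.44, 0, 0]]
[[-0.34, 0.74, -5.08, 0.49, 0, 0], [-0.67, 1.47, -10.17, 0.97, 0, 0], [-1.01, 2.21, -15.25, 1.46, 0, 0], [-1.35, 2.95, -20.34, 1.95, 0, 0], [-1.68, 3.68, -25.42, 2.43, 0, 0]]
[[0.55, -0.47, -1.65, 0.16, 0, 0], [1.11, -0.95, -3.29, 0.33, 0, 0], [1.66, -1.42, -4.94, 0.49, 0, 0]]
```

play_rows(plan=[[[-0.34,2.77,-4.32,0.49,0,0],[-0.67,5.54,-8.65,0.97,0,0],[-1.01,8.31,-12.97,1.46,0,0],[-1.35,11.08,-17.3,1.95,0,0],[-1.68,13.85,-21.62,2.44,0,0]]])

```text
time_s: 0.72
tcp_pos: [0.3972, 0.3533, 0.2392]
ee_rot: [[-0.0, -0.752, -0.659], [-0.0, -0.659, 0.752], [-1.0, 0.001, -0.0]]
wrist_force: [1.2, 0.3, 0.3]
gripper_width: 1.006
```

play_rows(plan=[[[-0.34,0.74,-5.08,0.49,0,0],[-0.67,1.47,-10.17,0.97,0,0],[-1.01,2.21,-15.25,1.46,0,0],[-1.35,2.95,-20.34,1.95,0,0],[-1.68,3.68,-25.42,2.43,0,0]]])

```text
time_s: 1.35
tcp_pos: [0.5376, 0.1383, 0.2559]
ee_rot: [[-0.001, -0.957, -0.291], [-0.0, -0.291, 0.957], [-1.0, 0.001, 0.0]]
wrist_force: [0.2, 0.1, -0.3]
gripper_width: 0.995
```

play_rows(plan=[[[0.55,-0.47,-1.65,0.16,0,0],[1.11,-0.95,-3.29,0.33,0,0],[1.66,-1.42,-4.94,0.49,0,0],[1.66,-1.42,-4.94,0.49,0,0],[1.66,-1.42,-4.94,0.49,0,0]]])

```text
time_s: 1.98
tcp_pos: [0.5651, 0.0973, 0.2395]
ee_rot: [[-0.0, -0.977, -0.212], [0.0, -0.212, 0.977], [-1.0, 0.0, 0.0]]
wrist_force: [-0.3, 0.2, 0.7]
gripper_width: 1.0
```

```bash
python3 - <<'E'
from station import r
import cv2,numpy as np,json
from pl import load
print(load());s=r.sense();print(s["time_s"],s["tcp_pos"],s["ee_rot"].round(4),s["wrist_force"],s["joints"].round(1))
c=r.get_calibration("wrist");json.dump({k:np.array(v).tolist() for k,v in c.items()},open("w1.json","w"))
p,d=r.capture("wrist");cv2.imwrite("pics/w1.png",cv2.resize(p,(800,600),interpolation=cv2.INTER_CUBIC));np.save("pics/w1.npy",d)
E
```

```text
{'p': [0.5650252706088713, 0.09699069113688016, 0.24], 'yaw': 192.2}
1.975 [0.56512076 0.09728691 0.23954739] [[-0.     -0.9773 -0.2117]
 [ 0.     -0.2117  0.9773]
 [-1.      0.      0.    ]] [-0.28259731  0.16134418  0.72057411] [ 25.9  16.4  -5.4  -0.  -68.2 -13.7]
```

View pics/w1.png

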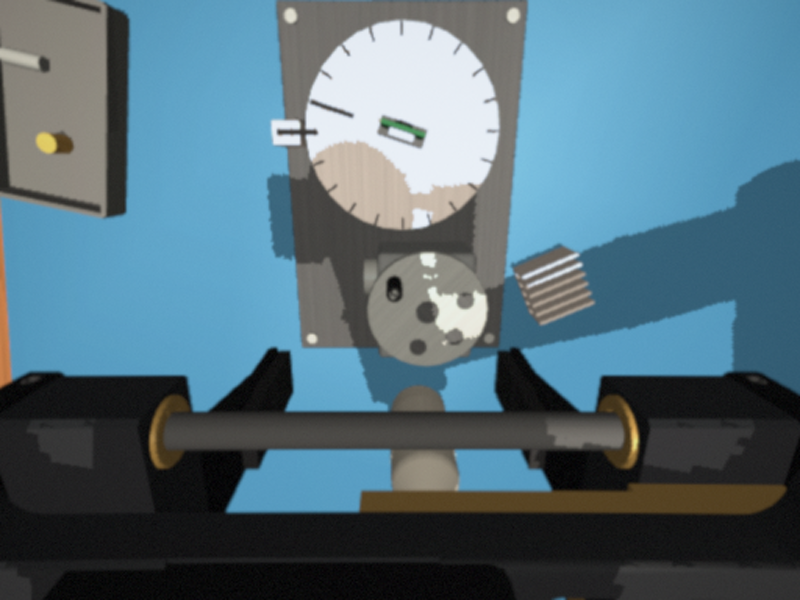

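```bash
python3 - <<'E'
import cv2
p=cv2.imread("pics/w1.png");cv2.imwrite("pics/w1c.png",cv2.resize(p[220:400,340:540],None,fx=4,fy=3.3,interpolation=cv2.INTER_CUBIC)[:600])
import json;from h import *
c=json.load(open("w1.json"));K,D,R,t=cal(c);print(-R.T@t,R[2])
w=lambda u,v,z:pix2z(c,((u+.5)*.64-.5,(v+.5)*.64-.5),z)
print("hub",w(427,312,.089),"pin",w(394,284,.121),w(394,296,.1))
d=w(403,125,.052);print("dial",d,"ptr",w(316,132,.052),w(306,131,.052),"mark",w(311,102,.052),w(352,116,.052),"bottle base/top",w(425,470,.0),w(412,395,.185))
E
```

```text
[0.58274273 0.01572159 0.40128302] [-0.06387725  0.2958775  -0.95308772]
hub [0.53376184 0.11734919 0.089     ] pin [0.56594751 0.09183767 0.121     ] [0.5626987  0.10667135 0.1       ]
dial [ 0.58206399 -0.01482138  0.052     ] ptr [0.64664695 0.0043988  0.052     ] [0.65429311 0.0053463  0.052     ] mark [ 0.65361824 -0.01561758  0.052     ] [ 0.62154902 -0.01270999  0.052     ] bottle base/top [0.47676224 0.33352034 0.        ] [0.54527422 0.13770351 0.185     ]
```

View pics/w1c.png

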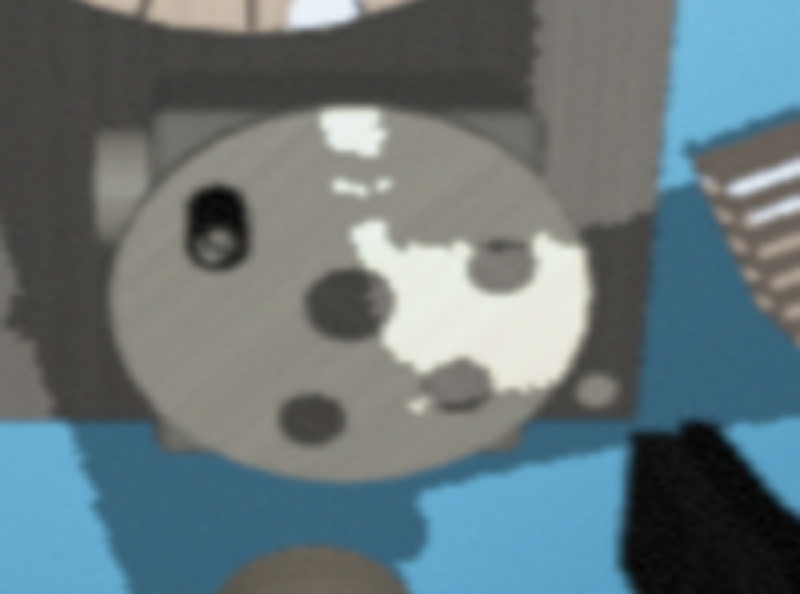

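```bash
python3 - <<'E'
import json;from h import *
c=json.load(open("w1.json"))
q=lambda u,v,z:pix2z(c,((340+(u+.5)/4)*.64-.5,(220+(v+.5)/3.3)*.64-.5),z)
print("top",q(217,243,.121),"foot",q(217,205,.088),"hub",q(348,303,.089),"disc L R T B",q(110,300,.087),q(592,298,.087),q(345,103,.087),q(345,482,.087))
E
```

```text
top [0.56460238 0.09841726 0.121     ] foot [0.56444447 0.09907654 0.088     ] hub [0.53415469 0.1169821  0.089     ] disc L R T B [0.58005763 0.12691506 0.087     ] [0.48702716 0.10612966 0.087     ] [0.54587031 0.07051155 0.087     ] [0.52326023 0.16389609 0.087     ]
```

```bash
python3 -c "
from pl import *
plan(line([.565,.098,.093],192.2,5))
"
```

```text
[[2.94, -0.0, 0.02, 0.0, 0, 0], [5.88, -0.01, 0.04, 0.0, 0, 0], [8.82, -0.01, 0.06, 0.0, 0, 0], [11.76, -0.02, 0.08, 0.0, 0, 0], [14.7, -0.02, 0.1, 0.0, 0, 0]]
```

play_rows(plan=[[[2.94,0,0.02,0,0,0],[5.88,-0.01,0.04,0,0,0],[8.82,-0.01,0.06,0,0,0],[11.76,-0.02,0.08,0,0,0],[14.7,-0.02,0.1,0,0,0]]], hand=0.45)

```text
time_s: 2.65
tcp_pos: [0.5653, 0.0987, 0.0922]
ee_rot: [[0.001, -0.977, -0.212], [0.001, -0.212, 0.977], [-1.0, -0.001, 0.0]]
wrist_force: [1.5, 0.7, -0.4]
gripper_width: 0.524
```

play_rows(plan=[[[0,0,0,0,0,0],[0,0,0,0,0,0]]])

```text
time_s: 2.9
tcp_pos: [0.5661, 0.0985, 0.0939]
ee_rot: [[0.002, -0.977, -0.212], [0.0, -0.212, 0.977], [-1.0, -0.002, -0.0]]
wrist_force: [-0.3, -0.4, -0.5]
gripper_width: 0.456
```

```bash
python3 - <<'E'
from station import r
import cv2,numpy as np,json
p,d=r.capture("wrist");cv2.imwrite("pics/w2.png",cv2.resize(p,(800,600),interpolation=cv2.INTER_CUBIC))
E
```

```text
(no output)
```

View pics/w2.png

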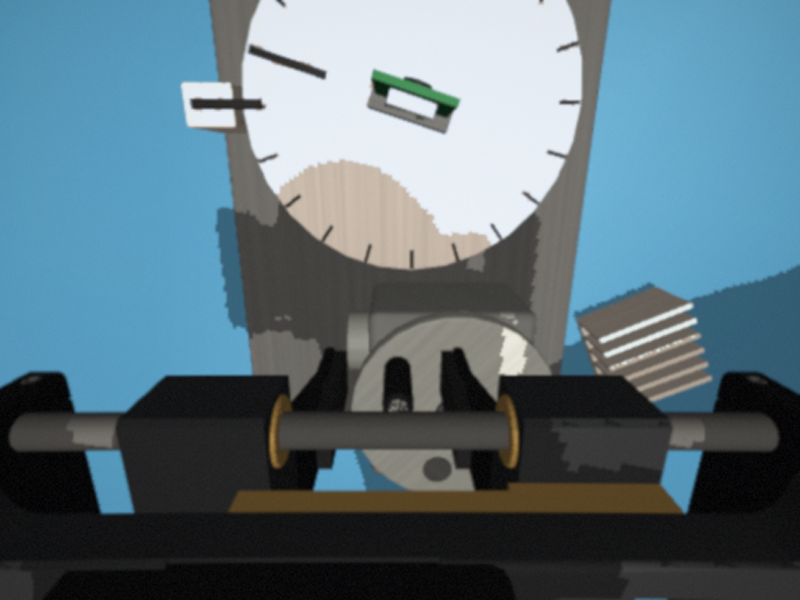

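The pin (398,375) stands centred between the fingers. The dial's long mark (290,60) and pointer (230,103) are both in view. Next I close the gripper.

play_rows(plan=[[[0,0,0,0,0,0],[0,0,0,0,0,0],[0,0,0,0,0,0],[0,0,0,0,0,0]]], hand=0)

```text
time_s: 3.45
tcp_pos: [0.565, 0.0978, 0.0928]
ee_rot: [[-0.0, -0.978, -0.211], [-0.0, -0.211, 0.978], [-1.0, 0.0, 0.0]]
wrist_force: [-0.8, -0.2, 2.5]
gripper_width: 0.127
```

```bash
python3 - <<'E'
from station import r
s=r.sense();print(s["tcp_pos"],s["wrist_force"],s["moment"],s["gripper_width"]*87)
E
cat >> pl.py <<'E'
C=np.array([.5343,.1168]);RAD=.036
def arc(a0,step,n,z=.093,yaw=192.2,c=C,rad=RAD):
    return [([*(c+rad*np.array([np.cos(np.radians(a0-step*i)),np.sin(np.radians(a0-step*i))])),z],yaw) for i in range(1,n+1)]
E
python3 -c "
from pl import *
o=load();v=np.array(o['p'][:2])-C;print(o,np.hypot(*v),np.degrees(np.arctan2(v[1],v[0])))
plan(arc(-31.3,10,5))"
```

```text
[0.56502944 0.09779456 0.09277089] [-0.82747041 -0.21627516  2.49705739] [0.13384877 0.25182984 0.03742728] 11.046177254536415
{'p': [0.5650094289912732, 0.09801037199045734, 0.093], 'yaw': 192.2} 0.03600165481900851 -31.460466044031364
[[0.0, 0.46, -0.41, 0.0, 0, 0], [0.0, 1.0, -0.74, 0.0, 0, 0], [0.0, 1.58, -0.97, 0.0, 0, 0], [0.0, 2.2, -1.09, 0.0, 0, 0], [0.0, 2.82, -1.11, 0.0, 0, 0]]
```

play_rows(plan=[[[0,0.46,-0.41,0,0,0],[0,1.0,-0.74,0,0,0],[0,1.58,-0.97,0,0,0],[0,2.2,-1.09,0,0,0],[0,2.82,-1.11,0,0,0]]])

```text
time_s: 4.08
tcp_pos: [0.5398, 0.0805, 0.0928]
ee_rot: [[0.0, -0.978, -0.211], [-0.0, -0.211, 0.978], [-1.0, -0.0, -0.001]]
wrist_force: [0.4, -0.4, 1.4]
gripper_width: 0.127
```

```bash
python3 - <<'E'
from station import r
s=r.sense();print(s["tcp_pos"],s["wrist_force"],s["moment"],s["gripper_width"]*87)
E
python3 -c "
from pl import *
print(load())
plan(arc(-81.3,20,5))
plan(arc(-181.3,20,5))
plan(arc(-281.3,20,5))"
```

```text
[0.53982133 0.08047215 0.09277217] [ 0.42663243 -0.37940873  1.3791712 ] [-0.09711553 -0.48791212 -0.00081409] 11.0445659295258
{'p': [0.5397920060130601, 0.08120169630383972, 0.093], 'yaw': 192.2}
[[0.0, 1.22, 0.29, 0.0, 0, 0], [0.0, 2.26, 0.98, 0.0, 0, 0], [0.0, 3.01, 1.99, 0.0, 0, 0], [0.0, 3.36, 3.19, 0.0, 0, 0], [0.0, 3.29, 4.44, 0.0, 0, 0]]
[[0.0, -0.5, 1.14, 0.0, 0, 0], [0.0, -1.36, 2.05, 0.0, 0, 0], [0.0, -2.48, 2.61, 0.0, 0, 0], [0.0, -3.73, 2.75, 0.0, 0, 0], [0.0, -4.94, 2.46, 0.0, 0, 0]]
[[0.0, -1.04, -0.69, 0.0, 0, 0], [0.0, -1.79, -1.7, 0.0, 0, 0], [0.0, -2.14, -2.9, 0.0, 0, 0], [0.0, -2.07, -4.14, 0.0, 0, 0], [0.0, -1.57, -5.29, 0.0, 0, 0]]
```

Forces are tiny, so I'll continue in larger arcs.

play_rows(plan=[[[0,1.22,0.29,0,0,0],[0,2.26,0.98,0,0,0],[0,3.01,1.99,0,0,0],[0,3.36,3.19,0,0,0],[0,3.29,4.44,0,0,0]]])

```text
time_s: 4.7
tcp_pos: [0.4979, 0.1185, 0.0927]
ee_rot: [[-0.0, -0.977, -0.211], [-0.0, -0.211, 0.977], [-1.0, 0.0, -0.0]]
wrist_force: [2.1, -2.6, 2.0]
gripper_width: 0.125
```

play_rows(plan=[[[0,-0.5,1.14,0,0,0],[0,-1.36,2.05,0,0,0],[0,-2.48,2.61,0,0,0],[0,-3.73,2.75,0,0,0],[0,-4.94,2.46,0,0,0]]])

```text
time_s: 5.32
tcp_pos: [0.5416, 0.1513, 0.0926]
ee_rot: [[-0.003, -0.977, -0.211], [-0.002, -0.211, 0.977], [-1.0, 0.003, -0.002]]
wrist_force: [-3.3, -6.9, 9.5]
gripper_width: 0.128
```

play_rows(plan=[[[0,-1.04,-0.69,0,0,0],[0,-1.79,-1.7,0,0,0],[0,-2.14,-2.9,0,0,0],[0,-2.07,-4.14,0,0,0],[0,-1.57,-5.29,0,0,0]]])

```text
time_s: 5.95
tcp_pos: [0.5681, 0.1043, 0.0926]
ee_rot: [[-0.001, -0.978, -0.21], [0.001, -0.21, 0.978], [-1.0, 0.001, 0.002]]
wrist_force: [-5.0, 3.6, 9.5]
gripper_width: 0.124
```

```bash
python3 - <<'E'
from station import r
import cv2,numpy as np,json
s=r.sense();print(s["tcp_pos"],s["wrist_force"],s["moment"],s["gripper_width"]*87)
p,d=r.capture("wrist");cv2.imwrite("pics/w3.png",cv2.resize(p,(800,600),interpolation=cv2.INTER_CUBIC))
E
python3 -c "
from pl import *
print(load())
plan(arc(-21.3,20,5))
plan(arc(-121.3,20,5))
plan(arc(-221.3,20,5))
plan(arc(-321.3,20,5))"
```

```text
[0.56813926 0.10433219 0.09262937] [-5.01636765  3.57034832  9.46639464] [1.15304022 1.68797004 0.0197648 ] 10.769721146481643
{'p': [0.5678624685861406, 0.10374275064770938, 0.093], 'yaw': 192.2}
[[0.0, 0.86, -0.91, 0.0, 0, 0], [0.0, 1.98, -1.47, 0.0, 0, 0], [0.0, 3.22, -1.61, 0.0, 0, 0], [0.0, 4.44, -1.32, 0.0, 0, 0], [0.0, 5.48, -0.63, 0.0, 0, 0]]
[[0.0, 0.75, 1.01, 0.0, 0, 0], [0.0, 1.1, 2.21, 0.0, 0, 0], [0.0, 1.03, 3.46, 0.0, 0, 0], [0.0, 0.53, 4.6, 0.0, 0, 0], [0.0, -0.33, 5.51, 0.0, 0, 0]]
[[0.0, -1.12, 0.56, 0.0, 0, 0], [0.0, -2.37, 0.7, 0.0, 0, 0], [0.0, -3.58, 0.41, 0.0, 0, 0], [0.0, -4.62, -0.28, 0.0, 0, 0], [0.0, -5.37, -1.29, 0.0, 0, 0]]
[[0.0, -0.35, -1.2, 0.0, 0, 0], [0.0, -0.28, -2.44, 0.0, 0, 0], [0.0, 0.22, -3.59, 0.0, 0, 0], [0.0, 1.08, -4.5, 0.0, 0, 0], [0.0, 2.2, -5.06, 0.0, 0, 0]]
```

View pics/w3.png

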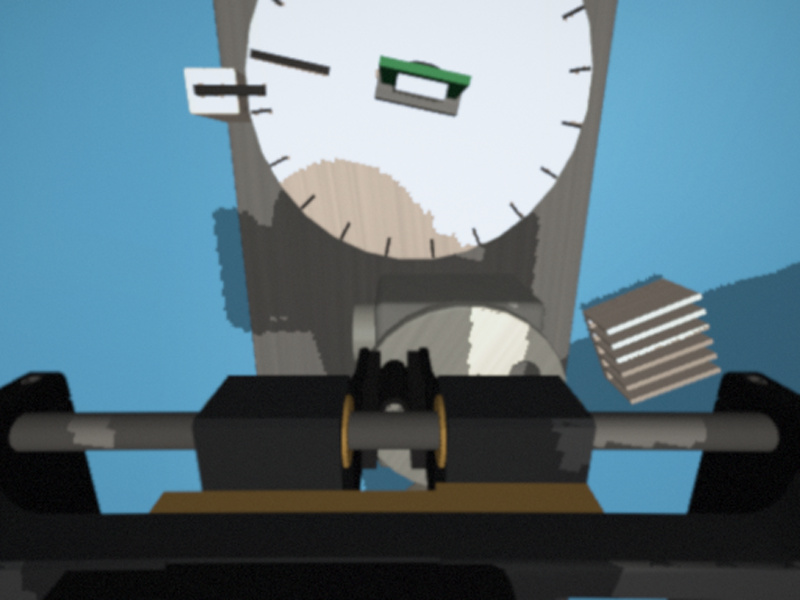

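The dial has turned about 6° with the pin still gripped. I keep winding and watch the forces.

play_rows(plan=[[[0,0.86,-0.91,0,0,0],[0,1.98,-1.47,0,0,0],[0,3.22,-1.61,0,0,0],[0,4.44,-1.32,0,0,0],[0,5.48,-0.63,0,0,0]]])

```text
time_s: 6.62
tcp_pos: [0.5149, 0.0854, 0.0927]
ee_rot: [[-0.0, -0.978, -0.21], [-0.0, -0.21, 0.978], [-1.0, 0.001, -0.0]]
wrist_force: [1.4, 0.1, 5.2]
gripper_width: 0.13
```

play_rows(plan=[[[0,0.75,1.01,0,0,0],[0,1.1,2.21,0,0,0],[0,1.03,3.46,0,0,0],[0,0.53,4.6,0,0,0],[0,-0.33,5.51,0,0,0]]])

```text
time_s: 7.25
tcp_pos: [0.5076, 0.1409, 0.0927]
ee_rot: [[-0.0, -0.977, -0.212], [-0.001, -0.212, 0.977], [-1.0, 0.0, -0.001]]
wrist_force: [5.8, -7.7, 2.3]
gripper_width: 0.131
```

play_rows(plan=[[[0,-1.12,0.56,0,0,0],[0,-2.37,0.7,0,0,0],[0,-3.58,0.41,0,0,0],[0,-4.62,-0.28,0,0,0],[0,-5.37,-1.29,0,0,0]]])

```text
time_s: 7.88
tcp_pos: [0.5617, 0.139, 0.0926]
ee_rot: [[-0.004, -0.977, -0.211], [-0.001, -0.211, 0.977], [-1.0, 0.004, -0.001]]
wrist_force: [-3.6, -2.0, 10.2]
gripper_width: 0.13
```

play_rows(plan=[[[0,-0.35,-1.2,0,0,0],[0,-0.28,-2.44,0,0,0],[0,0.22,-3.59,0,0,0],[0,1.08,-4.5,0,0,0],[0,2.2,-5.06,0,0,0]]])

```text
time_s: 8.5
tcp_pos: [0.5529, 0.0854, 0.0927]
ee_rot: [[0.002, -0.977, -0.211], [0.001, -0.211, 0.977], [-1.0, -0.002, 0.0]]
wrist_force: [1.1, 1.0, 6.0]
gripper_width: 0.128
```

```bash
python3 - <<'E'
from station import r
import cv2,numpy as np,json
s=r.sense();print(s["tcp_pos"],s["wrist_force"],s["moment"],s["gripper_width"]*87)
p,d=r.capture("wrist");cv2.imwrite("pics/w4.png",cv2.resize(p,(800,600),interpolation=cv2.INTER_CUBIC))
E
python3 -c "
from pl import *
print(load())
plan(arc(-61.3,20,5))
plan(arc(-161.3,20,5))
plan(arc(-261.3,10,5))"
```

```text
[0.5529325  0.08536355 0.0926768 ] [1.12985138 1.03192852 5.97019774] [ 0.44409772 -0.39294192 -0.00234847] 11.162718344149253
{'p': [0.5516161083871701, 0.08519050603188708, 0.093], 'yaw': 192.2}
[[0.0, 1.24, -0.14, 0.0, 0, 0], [0.0, 2.46, 0.15, 0.0, 0, 0], [0.0, 3.5, 0.84, 0.0, 0, 0], [0.0, 4.25, 1.85, 0.0, 0, 0], [0.0, 4.6, 3.05, 0.0, 0, 0]]
[[0.0, -0.07, 1.25, 0.0, 0, 0], [0.0, -0.57, 2.39, 0.0, 0, 0], [0.0, -1.43, 3.3, 0.0, 0, 0], [0.0, -2.55, 3.86, 0.0, 0, 0], [0.0, -3.8, 4.0, 0.0, 0, 0]]
[[0.0, -0.62, -0.09, 0.0, 0, 0], [0.0, -1.21, -0.29, 0.0, 0, 0], [0.0, -1.76, -0.59, 0.0, 0, 0], [0.0, -2.25, -0.98, 0.0, 0, 0], [0.0, -2.67, -1.45, 0.0, 0, 0]]
```

View pics/w4.png

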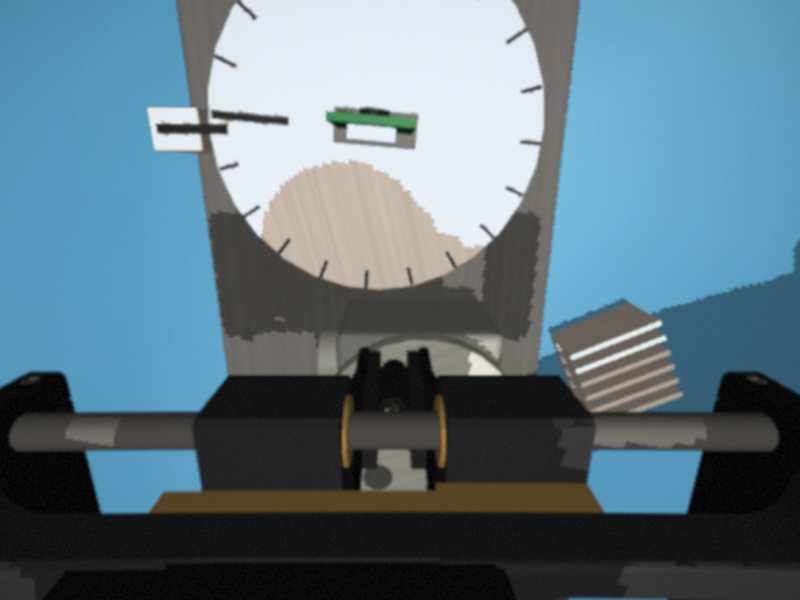

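play_rows(plan=[[[0,1.24,-0.14,0,0,0],[0,2.46,0.15,0,0,0],[0,3.5,0.84,0,0,0],[0,4.25,1.85,0,0,0],[0,4.6,3.05,0,0,0]]])

```text
time_s: 9.18
tcp_pos: [0.4996, 0.1051, 0.0927]
ee_rot: [[-0.001, -0.978, -0.211], [-0.0, -0.211, 0.978], [-1.0, 0.001, -0.0]]
wrist_force: [2.9, -1.1, 4.0]
gripper_width: 0.125
```

play_rows(plan=[[[0,-0.07,1.25,0,0,0],[0,-0.57,2.39,0,0,0],[0,-1.43,3.3,0,0,0],[0,-2.55,3.86,0,0,0],[0,-3.8,4.0,0,0,0]]])

```text
time_s: 9.8
tcp_pos: [0.5284, 0.1518, 0.0926]
ee_rot: [[-0.003, -0.977, -0.211], [-0.002, -0.211, 0.977], [-1.0, 0.004, -0.002]]
wrist_force: [-0.6, -7.5, 8.9]
gripper_width: 0.128
```

play_rows(plan=[[[0,-0.62,-0.09,0,0,0],[0,-1.21,-0.29,0,0,0],[0,-1.76,-0.59,0,0,0],[0,-2.25,-0.98,0,0,0],[0,-2.67,-1.45,0,0,0]]])

```text
time_s: 10.42
tcp_pos: [0.5572, 0.1435, 0.0926]
ee_rot: [[-0.003, -0.978, -0.211], [-0.001, -0.211, 0.978], [-1.0, 0.003, -0.0]]
wrist_force: [-2.0, -0.5, 9.4]
gripper_width: 0.123
```

play_rows(plan=[[[0,0,0,0,0,0],[0,0,0,0,0,0]]])

```text
time_s: 10.68
tcp_pos: [0.5576, 0.1431, 0.0926]
ee_rot: [[-0.002, -0.978, -0.211], [-0.001, -0.211, 0.978], [-1.0, 0.003, -0.001]]
wrist_force: [-0.4, -3.4, 7.6]
gripper_width: 0.129
```

```bash
python3 - <<'E'
from station import r
import cv2,numpy as np,json
s=r.sense();print(s["tcp_pos"],s["wrist_force"],s["moment"],s["gripper_width"]*87)
c=r.get_calibration("wrist");json.dump({k:np.array(v).tolist() for k,v in c.items()},open("w5.json","w"))
p,d=r.capture("wrist");cv2.imwrite("pics/w5raw.png",p);cv2.imwrite("pics/w5.png",cv2.resize(p[:160,60:360],None,fx=2.6667,fy=2.6667,interpolation=cv2.INTER_CUBIC))
E
```

```text
[0.55759695 0.14313728 0.0926306 ] [-0.3888476  -3.35644702  7.55460656] [-0.72729648  0.10957809 -0.00277801] 11.233227335352932
```

View pics/w5.png

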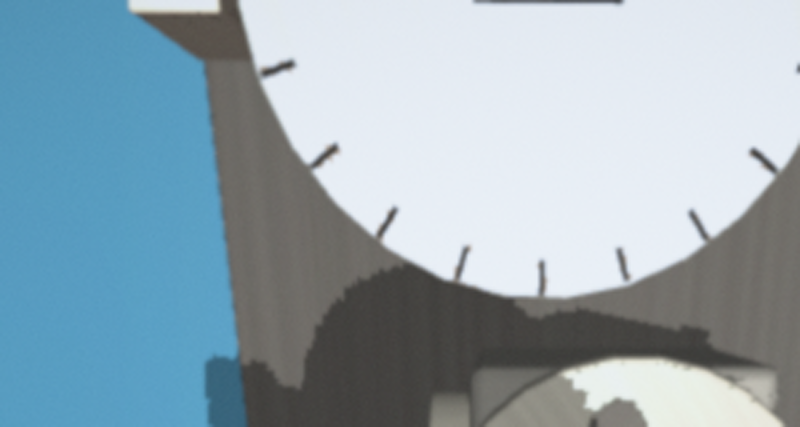

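```bash
python3 -c "
from pl import *
plan(arc(-311.3,9.125,4))"
```

```text
[[0.0, -0.3, -0.49, 0.0, 0, 0], [0.0, -0.52, -1.02, 0.0, 0, 0], [0.0, -0.66, -1.57, 0.0, 0, 0], [0.0, -0.71, -2.14, 0.0, 0, 0]]
```

play_rows(plan=[[[0,-0.3,-0.49,0,0,0],[0,-0.52,-1.02,0,0,0],[0,-0.66,-1.57,0,0,0],[0,-0.71,-2.14,0,0,0],[0,-0.71,-2.14,0,0,0]]])

```text
time_s: 11.35
tcp_pos: [0.569, 0.1241, 0.0927]
ee_rot: [[-0.002, -0.978, -0.211], [-0.001, -0.211, 0.978], [-1.0, 0.002, -0.0]]
wrist_force: [-1.1, -1.2, 7.8]
gripper_width: 0.125
```

```bash
python3 - <<'E'
from station import r
import cv2,numpy as np,json
s=r.sense();print(s["tcp_pos"],s["wrist_force"],s["moment"],s["gripper_width"]*87)
c=r.get_calibration("wrist");json.dump({k:np.array(v).tolist() for k,v in c.items()},open("w6.json","w"))
p,d=r.capture("wrist");cv2.imwrite("pics/w6raw.png",p);cv2.imwrite("pics/w6.png",cv2.resize(p[:150,80:360],None,fx=2.8,fy=2.8,interpolation=cv2.INTER_CUBIC))
p,d=r.capture("top");cv2.imwrite("pics/t2.png",cv2.resize(p[120:220,180:345],None,fx=4.8,fy=4.8,interpolation=cv2.INTER_CUBIC))
E
```

```text
[0.56901167 0.12411625 0.09265874] [-1.12596475 -1.20022541  7.80632952] [-0.37627932  0.30979058 -0.03352719] 10.901685369472524
```

View pics/w6.png

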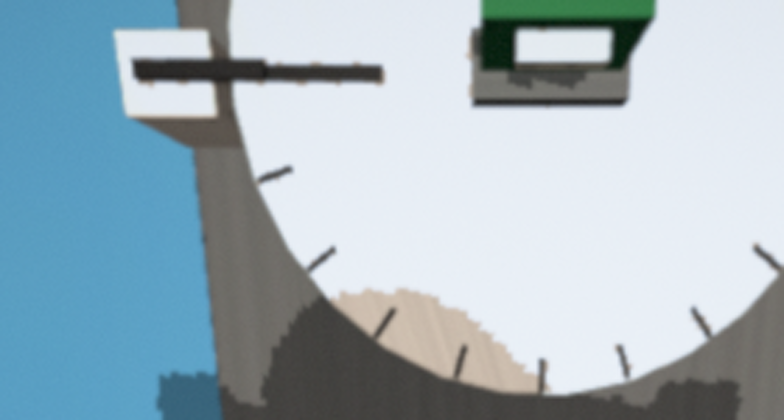

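View pics/t2.png

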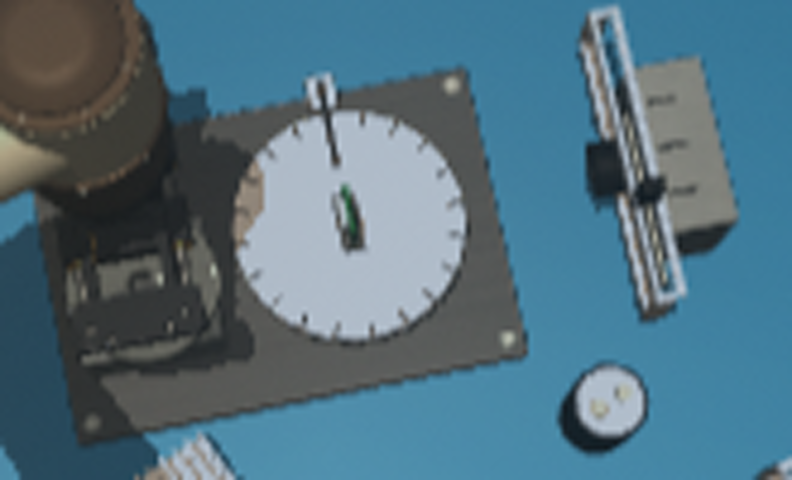

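```bash
python3 - <<'E'
import json;from h import *
c=json.load(open("w6.json"));K,D,R,t=cal(c);print("cam",-R.T@t)
q=lambda u,v,z:pix2z(c,(80+(u+.5)/2.8-.5,(v+.5)/2.8-.5),z)
D0=np.array([.5343,.1168])+np.array([[.9774,-.2113],[.2113,.9774]])@np.array([.020,-.135])
print("dialc",D0)
for n,u,v,z in(("in",382,74,.052),("mid",275,72,.052),("blade tip",265,69,.054),("blade out",135,69,.054)):
    X=q(u,v,z);w=X[:2]-D0;print(n,X[:2],np.hypot(*w),np.degrees(np.arctan2(w[1],w[0])))
# compare short marks to fit angle
for u,v in((259,181),(309,270),(376,337),(457,377),(542,392),(628,377),(710,337),(778,270)):
    X=q(u,v,.052);w=X[:2]-D0;print(np.hypot(*w),np.degrees(np.arctan2(w[1],w[0]))%18)
E
```

```text
cam [0.58688626 0.04261441 0.25441943]
dialc [ 0.5823735 -0.010923 ]
in [ 0.6199189  -0.00118455] 0.038787817751649765 14.540824303615883
mid [0.64447584 0.00380241] 0.06382427591039846 13.339345562451467
blade tip [0.646242   0.00408407] 0.0656079037696623 13.222825105414389
blade out [0.67553017 0.01061236] 0.09561347549556326 13.016609353846446
0.0738932325976679 13.519969026439153
0.07411208831923412 13.427362580761255
0.07465556546539112 13.227335388508152
0.07463679878629768 13.180534636137281
0.07529085978893565 12.739647804874977
0.07510715102851494 12.29250277396838
0.0753920907816245 11.897707086689422
0.07462652199725027 11.198466831431034
```

Mark and pointer line up: the mark runs straight on from the blade at (265,72) in the wrist crop. Now I release the pin and retreat towards the lamp.

```bash
python3 -c "
from pl import *
o=load();print(o)
plan(line(o['p'][:2]+[.24],192.2,4))
plan(line([.585,-.10,.24],192.2,4))"
```

```text
{'p': [0.569521600502395, 0.12446127572273502, 0.093], 'yaw': 192.2}
[[-3.68, 0.0, 0.0, 0.0, 0, 0], [-7.35, 0.0, 0.0, 0.0, 0, 0], [-11.02, 0.0, 0.0, 0.0, 0, 0], [-14.7, 0.0, 0.0, 0.0, 0, 0]]
[[0.0, 0.81, -5.57, 0.0, 0, 0], [0.0, 1.62, -11.13, 0.0, 0, 0], [0.0, 2.42, -16.7, 0.0, 0, 0], [0.0, 3.23, -22.27, 0.0, 0, 0]]
```

play_rows(plan=[[[0,0,0,0,0,0],[0,0,0,0,0,0],[0,0,0,0,0,0]]], hand=0.45)

```text
time_s: 11.82
tcp_pos: [0.569, 0.1243, 0.0915]
ee_rot: [[-0.002, -0.978, -0.211], [-0.001, -0.211, 0.978], [-1.0, 0.002, -0.0]]
wrist_force: [0.1, 0.1, 0.8]
gripper_width: 0.38
```

play_rows(plan=[[[-3.68,0,0,0,0,0],[-7.35,0,0,0,0,0],[-11.02,0,0,0,0,0],[-14.7,0,0,0,0,0]]])

```text
time_s: 12.32
tcp_pos: [0.5693, 0.1243, 0.2402]
ee_rot: [[-0.001, -0.978, -0.211], [-0.0, -0.211, 0.978], [-1.0, 0.001, 0.0]]
wrist_force: [0.5, 0.5, -0.4]
gripper_width: 0.452
```

play_rows(plan=[[[0,0.81,-5.57,0,0,0],[0,1.62,-11.13,0,0,0],[0,2.42,-16.7,0,0,0],[0,3.23,-22.27,0,0,0],[0,3.23,-22.27,0,0,0]]])

```text
time_s: 12.95
tcp_pos: [0.5846, -0.1035, 0.2386]
ee_rot: [[-0.002, -0.979, -0.206], [0.0, -0.206, 0.979], [-1.0, 0.002, 0.0]]
wrist_force: [0.8, -0.2, -0.6]
gripper_width: 0.453
```

play_rows(plan=[[[0,0,0,0,0,0],[0,0,0,0,0,0]]])

```text
time_s: 13.2
tcp_pos: [0.5851, -0.099, 0.2394]
ee_rot: [[-0.0, -0.977, -0.212], [0.0, -0.212, 0.977], [-1.0, 0.0, 0.0]]
wrist_force: [0.3, 0.2, -0.2]
gripper_width: 0.451
```

```bash
python3 - <<'E'
from station import r
import cv2,numpy as np,json
c=r.get_calibration("wrist");json.dump({k:np.array(v).tolist() for k,v in c.items()},open("w7.json","w"))
p,d=r.capture("wrist");cv2.imwrite("pics/w7raw.png",p);cv2.imwrite("pics/w7.png",cv2.resize(p,(800,600),interpolation=cv2.INTER_CUBIC))
p,d=r.capture("top");cv2.imwrite("pics/t3.png",cv2.resize(p[120:220,180:345],None,fx=4.8,fy=4.8,interpolation=cv2.INTER_CUBIC))
E
```

```text
(no output)
```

View pics/w7.png

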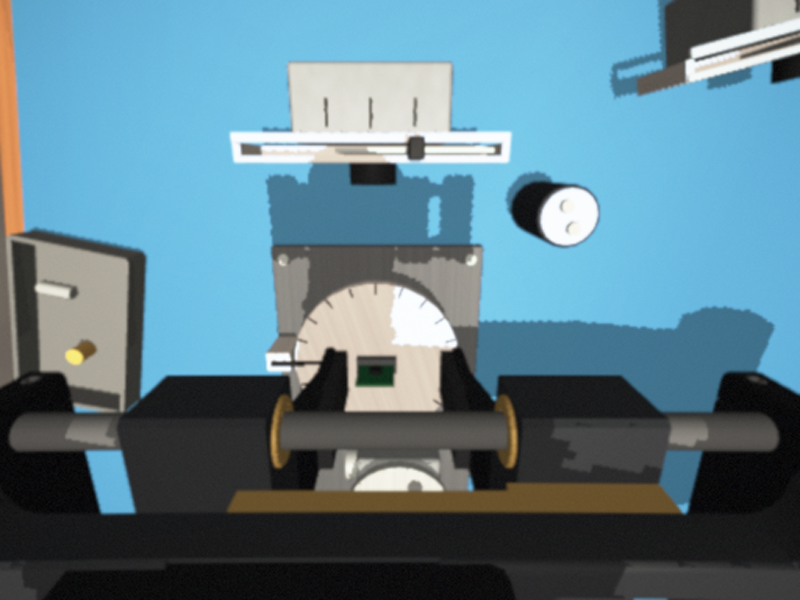

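View pics/t3.png

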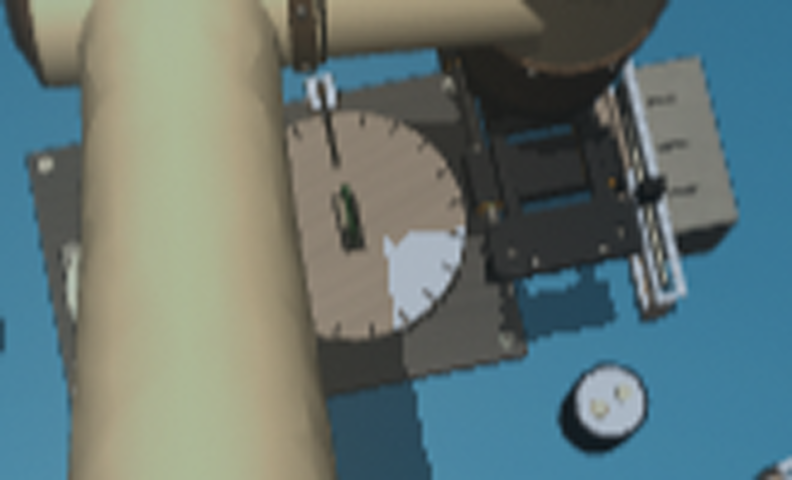

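```bash
python3 - <<'E'
import cv2
p=cv2.imread("pics/w7raw.png");cv2.imwrite("pics/w7c.png",cv2.resize(p[35:125,140:335],None,fx=4,fy=4,interpolation=cv2.INTER_CUBIC))
p=cv2.imread("pics/w7raw.png");cv2.imwrite("pics/w7d.png",cv2.resize(p[175:265,160:300],None,fx=5,fy=5,interpolation=cv2.INTER_CUBIC))
E
```

```text
(no output)
```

View pics/w7c.png

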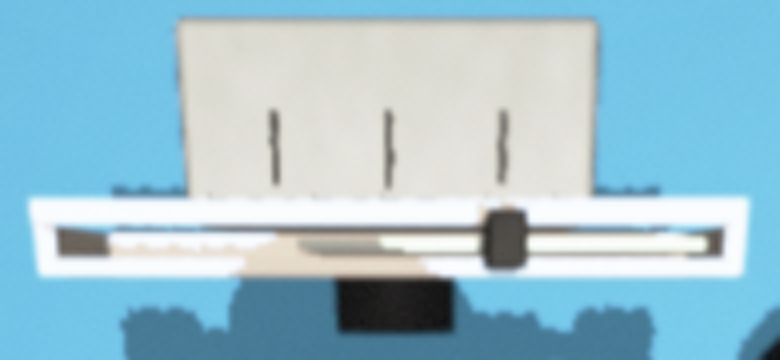

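View pics/w7d.png

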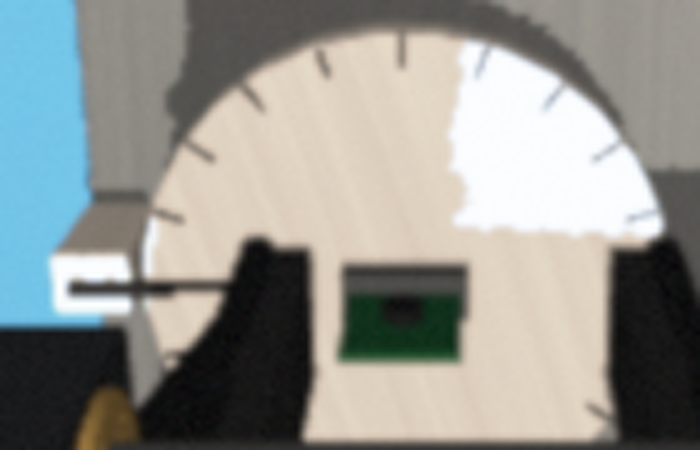

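```bash
python3 - <<'E'
import json;from h import *
c=json.load(open("w7.json"));K,D,R,t=cal(c);print("cam",-R.T@t,K[0,0])
q=lambda u,v,z:pix2z(c,(140+(u+.5)/4-.5,35+(v+.5)/4-.5),z)
print("tab",q(505,238,.127)); print([q(*a,.127)[:2].round(4) for a in((485,208),(526,208),(526,268),(485,268))])
for a in ((274,146),(389,149),(503,146)):print("label",q(*a,.092)[:2])
print("rails",q(30,200,.093),q(748,200,.093),q(40,275,.093),q(742,275,.093))
E
```

```text
cam [ 0.60285473 -0.1806392   0.4011238 ] 268.8017075532951
tab [ 0.59186039 -0.19387935  0.127     ]
[array([ 0.598 , -0.1994]), array([ 0.5885, -0.2014]), array([ 0.5853, -0.1883]), array([ 0.595 , -0.1862])]
label [ 0.65510698 -0.20466249]
label [ 0.62538719 -0.21045302]
label [ 0.59618858 -0.21756947]
rails [ 0.7160768  -0.17757829  0.093     ] [ 0.52947742 -0.21844363  0.093     ] [ 0.71165065 -0.15920929  0.093     ] [ 0.5254174  -0.19997642  0.093     ]
```

```bash
python3 -c "
from pl import *
plan(line([.5918,-.1939,.20],192.2,3))
plan(line([.5918,-.1939,.102],192.2,4))"
```

```text
[[1.33, 0.44, -3.11, 0.0, 0, 0], [2.67, 0.88, -6.21, 0.0, 0, 0], [4.0, 1.32, -9.32, 0.0, 0, 0]]
[[2.45, 0.0, 0.0, 0.0, 0, 0], [4.9, 0.0, 0.0, 0.0, 0, 0], [7.35, 0.0, 0.0, 0.0, 0, 0], [9.8, 0.0, 0.0, 0.0, 0, 0]]
```

play_rows(plan=[[[1.33,0.44,-3.11,0,0,0],[2.67,0.88,-6.21,0,0,0],[4.0,1.32,-9.32,0,0,0],[4.0,1.32,-9.32,0,0,0],[4.0,1.32,-9.32,0,0,0]]])

```text
time_s: 13.92
tcp_pos: [0.5922, -0.1933, 0.1998]
ee_rot: [[0.0, -0.977, -0.212], [-0.0, -0.212, 0.977], [-1.0, -0.0, -0.0]]
wrist_force: [-0.3, 0.1, -0.6]
gripper_width: 0.451
```

play_rows(plan=[[[2.45,0,0,0,0,0],[4.9,0,0,0,0,0],[7.35,0,0,0,0,0],[9.8,0,0,0,0,0],[9.8,0,0,0,0,0]]])

```text
time_s: 14.55
tcp_pos: [0.591, -0.1927, 0.1004]
ee_rot: [[-0.003, -0.977, -0.212], [0.0, -0.212, 0.977], [-1.0, 0.003, 0.001]]
wrist_force: [0.5, 0.2, -0.2]
gripper_width: 0.447
```

```bash
python3 - <<'E'
from station import r
import cv2,numpy as np,json
s=r.sense();print(s["tcp_pos"],s["wrist_force"],s["moment"],s["gripper_width"]*87)
p,d=r.capture("wrist");cv2.imwrite("pics/w8.png",cv2.resize(p,(800,600),interpolation=cv2.INTER_CUBIC))
E
```

```text
[ 0.59102501 -0.1927395   0.10036898] [ 0.50217778  0.17574039 -0.21459156] [ 0.08876108 -0.00535474 -0.002008  ] 38.89460887417452
```

View pics/w8.png

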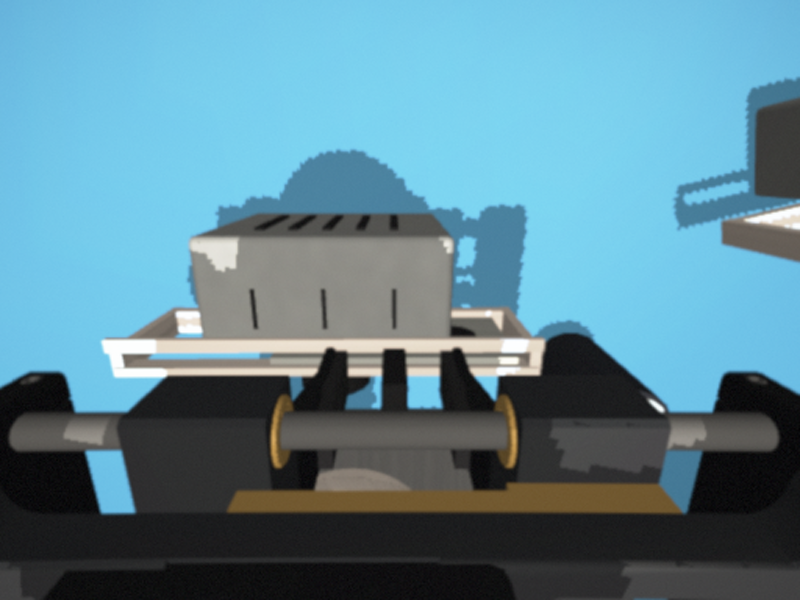

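The tab (395,370) stands centred between the fingers, so I grip it.

play_rows(plan=[[[0,0,0,0,0,0],[0,0,0,0,0,0],[0,0,0,0,0,0],[0,0,0,0,0,0],[0,0,0,0,0,0]]], hand=0)

```text
time_s: 15.22
tcp_pos: [0.5916, -0.1942, 0.102]
ee_rot: [[-0.0, -0.978, -0.211], [-0.0, -0.211, 0.978], [-1.0, 0.001, -0.0]]
wrist_force: [-1.5, -0.3, 3.2]
gripper_width: 0.109
```

```bash
python3 - <<'E'
from station import r
s=r.sense();print(s["tcp_pos"],s["wrist_force"],s["moment"],s["gripper_width"]*87)
E
python3 -c "
from pl import *
p=np.array(load()['p']);a=np.radians(12.2)
plan(line(p+.030*np.array([np.cos(a),np.sin(a),0]),192.2,5))"
```

```text
[ 0.59159639 -0.19424405  0.10200467] [-1.49034862 -0.254072    3.15801186] [0.12468947 0.54658545 0.02200122] 9.450230598304737
[[0.0, -0.6, -0.0, 0.0, 0, 0], [0.0, -1.2, -0.0, 0.0, 0, 0], [0.0, -1.8, -0.0, 0.0, 0, 0], [0.0, -2.4, -0.0, 0.0, 0, 0], [0.0, -3.0, -0.0, 0.0, 0, 0]]
```

play_rows(plan=[[[0,-0.6,0,0,0,0],[0,-1.2,0,0,0,0],[0,-1.8,0,0,0,0],[0,-2.4,0,0,0,0],[0,-3.0,0,0,0,0]]])

```text
time_s: 15.85
tcp_pos: [0.6218, -0.1877, 0.102]
ee_rot: [[-0.0, -0.977, -0.211], [-0.0, -0.211, 0.977], [-1.0, 0.0, -0.0]]
wrist_force: [-3.5, -0.2, 6.5]
gripper_width: 0.115
```

play_rows(plan=[[[0,0,0,0,0,0],[0,0,0,0,0,0],[0,0,0,0,0,0]]])

```text
time_s: 16.23
tcp_pos: [0.6215, -0.1878, 0.102]
ee_rot: [[-0.0, -0.977, -0.211], [-0.0, -0.211, 0.977], [-1.0, 0.0, -0.0]]
wrist_force: [-1.7, 0.7, 5.1]
gripper_width: 0.112
```

play_rows(plan=[[[0,0,0,0,0,0],[0,0,0,0,0,0],[0,0,0,0,0,0],[0,0,0,0,0,0]]], hand=0.45)

```text
time_s: 16.73
tcp_pos: [0.6212, -0.1878, 0.1012]
ee_rot: [[-0.0, -0.978, -0.211], [0.0, -0.211, 0.978], [-1.0, 0.0, 0.0]]
wrist_force: [-0.3, 0.4, 0.4]
gripper_width: 0.424
```

```bash
python3 -c "
from pl import *
p=load()['p']
plan(line(p[:2]+[.25],192.2,4))
plan(line([.565,-.06,.25],192.2,4))"
```

```text
[[-3.7, 0.0, 0.0, 0.0, 0, 0], [-7.4, 0.0, 0.0, 0.0, 0, 0], [-11.1, 0.0, 0.0, 0.0, 0, 0], [-14.8, 0.0, 0.0, 0.0, 0, 0]]
[[0.0, 0.7, 3.41, 0.0, 0, 0], [0.0, 1.4, 6.83, 0.0, 0, 0], [0.0, 2.09, 10.24, 0.0, 0, 0], [0.0, 2.79, 13.66, 0.0, 0, 0]]
```

play_rows(plan=[[[-3.7,0,0,0,0,0],[-7.4,0,0,0,0,0],[-11.1,0,0,0,0,0],[-14.8,0,0,0,0,0]]])

```text
time_s: 17.23
tcp_pos: [0.6211, -0.1877, 0.2508]
ee_rot: [[0.0, -0.978, -0.211], [0.0, -0.211, 0.978], [-1.0, -0.0, 0.0]]
wrist_force: [0.4, -0.6, -0.1]
gripper_width: 0.45
```

play_rows(plan=[[[0,0.7,3.41,0,0,0],[0,1.4,6.83,0,0,0],[0,2.09,10.24,0,0,0],[0,2.79,13.66,0,0,0],[0,2.79,13.66,0,0,0]]])

```text
time_s: 17.85
tcp_pos: [0.5645, -0.0585, 0.2501]
ee_rot: [[0.001, -0.977, -0.214], [0.0, -0.214, 0.977], [-1.0, -0.001, 0.0]]
wrist_force: [-0.5, 0.4, -0.3]
gripper_width: 0.448
```

```bash
python3 - <<'E'
from station import r
import cv2,numpy as np,json
p,d=r.capture("wrist");cv2.imwrite("pics/w9.png",cv2.resize(p,(800,600),interpolation=cv2.INTER_CUBIC))
p,d=r.capture("scene");cv2.imwrite("pics/s9.png",cv2.resize(p[120:300,120:370],None,fx=3.2,fy=3.2,interpolation=cv2.INTER_CUBIC))
E
```

```text
(no output)
```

View pics/w9.png

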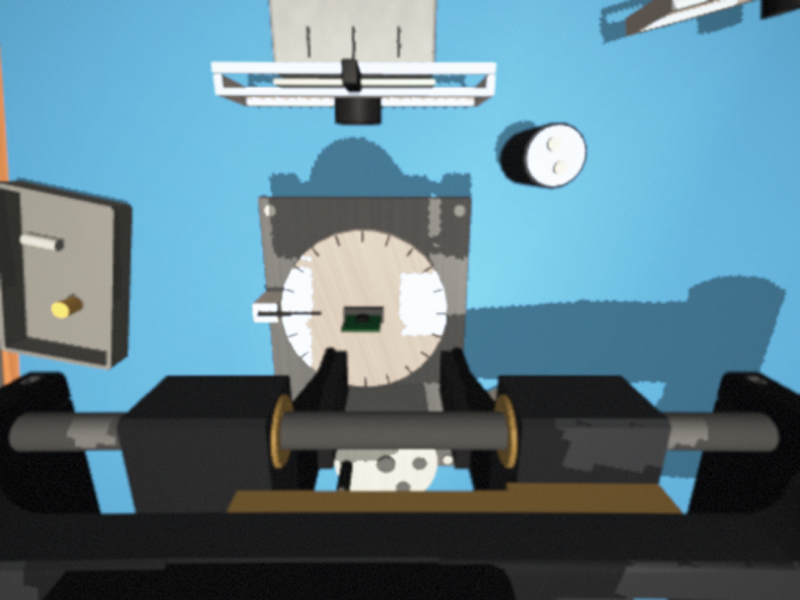

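View pics/s9.png

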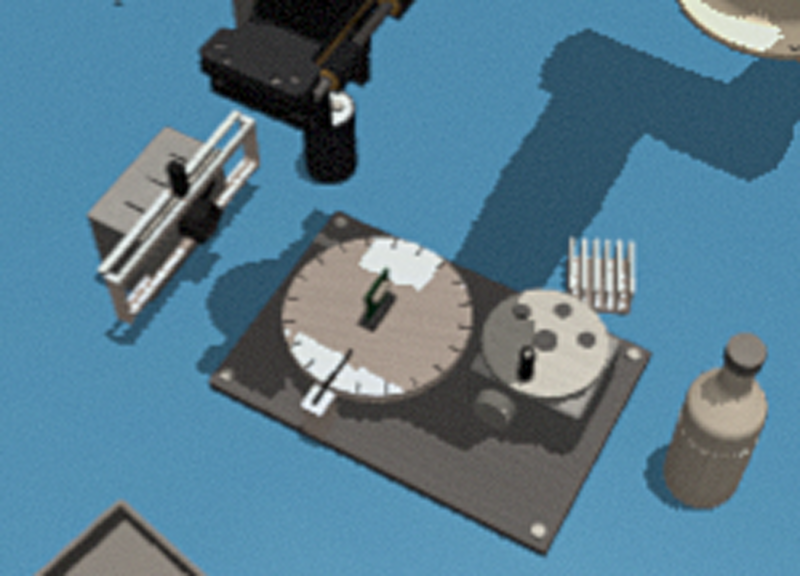

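The dial mark is in line with the pointer at (300,313), and the tab (350,74) is at the middle label. The capacitor, heat sink and bottle are all standing. I'm handing in.

```bash
python3 -c "
from station import r
print(r.finish_job())"
```

```text
the job is handed in; nothing more can be done
None
```

I wound the crank, slid the shutter to its middle stop, let go and handed the job in at about 18 s of the 67 s allowed. No verdict was reported.

- **Crank:** I gripped the pin and turned it clockwise about 2.9 turns. The largest wrist force read at the end of a move was about 11 N. In several pictures from different angles the long mark is in line with the pointer, to within about 0.3° by my reckoning. The shutter was closed throughout the winding.
- **Shutter:** I gripped the tab of the farther lamp house, slid it 30 mm and opened the fingers. Afterwards the tab sits at the middle label.
- **Bystanders:** the bottle, capacitor and heat sink are standing where they were, judged by eye in the last pictures, and the arm is clear of everything.

The one disagreement was in the position measurements: the dial's centre came out about 1.5 mm different from one fit to another. This put some of the computed mark angles off by up to about 2°. I relied on the direct comparison of mark against pointer, viewed from both sides, instead.

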